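# Change over the battery charging bays in the carving shop

## Robot

A 7-joint arm with a two-finger parallel gripper is mounted at the origin on the work surface. World frame = base frame: x ahead of the robot, y to its left, z up, the work surface at z = 0. Lengths are in m, angles in rad, forces in N, time in s.
With the tool pointing down it reaches from about 0.425 to 0.925 m from the base axis. Payload 6.8 kg.
Tool frame: the origin (TCP) lies between the finger pads; the fingertips stand 14 mm ahead of it and the grasp point (between the pads) lies 5 mm behind it; z points along the fingers, y is the line along which they close (so a half turn about z gives the same grasp; the last joint's range is limited). The gripper opens to 85 mm and grips with 20 to 120 N. Pads are 22 mm wide; open, the fingers measure 114 mm over their backs; the gripper's body (76 mm by 85 mm) begins 54 mm behind the grasp point. The pads swing forward as they close: fully open they stand 13 mm farther back than shut.
Start: joints at [-1.382, 0.477, 0.022, 1.555, -0.011, 1.109, -0.083], TCP at [0.197, 0.646, 0.245] pointing down, gripper open.
Joint ranges: [-2.96, 2.96], [-0.34, 2.1], [-1.41, 1.46], [0.24, 2.44], [-1.37, 4.51], [0.17, 1.92], [-2.96, 2.96]. Speed limits (rad/s): [2.39, 2.39, 3.14, 3.14, 3.14, 3.14, 3.14].

## Interface

Orientations are given as a rotation vector (axis times angle).
In Python, from bench import r, eyes, ticket gives the robot as it stands. The module is installed in compiled form; this text tells all that it offers.
- The arm moves only by the tool arm_command, never from a script. Its argument "plan" is text: rows parted by semicolons, each of 4 numbers parted by spaces: the shift along the tool's x, y, z in m, then the turn about the tool's z in degrees. In form: tx ty tz yaw; .... A call has 1 to 20 rows; each row shifts and turns the commanded pose from where the row before left it, along the tool's axes as they then stand; what a row does not reach is not made up. A row lasts 1/8 s, in which the tool goes at most 62.5 mm and 10.7 degrees, less where a joint would pass 70% of its speed; a pose out of reach is approached as far as the arm can. A call is refused whole if a number of a shift passes 0.0625 or a number of a turn 10.7, either way. A call with a gripper value outside its range is refused whole. "hand" is the closure, from -1 (fully open) to 1 (shut), set as the call begins (left out, the last holds). The fingers move at their own pace and stop on an object; "grip_force" is the grip in N (left out, the last holds). Time passes only in rows, so rows that do not move let the fingers close. It gives the time, the measured TCP pose, the force, the opening and the grip force at its end, in the units of the state.
- r.get_obs(): the state, without advancing time (a new reading comes with each control period).
- eyes.grab_frame(name): name is "scene" or "top" or "wrist"; returns (picture, depth): 480x640x3 uint8, red, green, blue; 480x640 float32, m along the optical axis (not along the pixel's ray), 0 where there is no reading.
- eyes.calibration(name): a dict with "fov_y" (degrees; the focal length in pixels is half the picture's height over the tangent of half this angle, whatever the lens; pixels are square), "cx", "cy" (the principal point, pixels), "origin" and "attitude" of the camera in the world; the wrist camera has in their place "tool_from_camera" (4x4, takes a point from camera to tool coordinates, whose origin is the TCP and whose axes are the flange's). Camera axes: x right, y up, looking along -z (the intrinsics and any distortion apply to the point x, -y, -z); pixel columns grow to the right and rows downward; lengths in m; the calibration is good to about 2 mm. A picture is of the moment at which its call begins: read the wrist's pose just before it. calibration takes no time and is no camera call.
- ticket.hand_in(): hands the job in; it is judged then, once.
The state is a dict: "clock": time; "joints": joint angles; "qvel": joint speeds; "tau": joint torques, N m; "tcp_pos": TCP position; "orientation": TCP orientation; "contact_force": force on the tool from outside, world axes, zero at the start; "moment": the same for the moment, N m; "grip_width": finger opening in m; "gripper_force": force on a finger pad.
Only numpy, scipy, OpenCV 4.12 (cv2) and the standard library are available. Lean on these libraries where they do the work, as an engineer would, in place of code of your own. Each camera call takes 0.05 s, during which the arm holds its last target. There are 200 camera calls.

## Task

Put every flat (red-capped) battery pack from the bench upright into the charging bay that is dead at the start, taking charged (green-capped) packs out of it as room requires; then move the changeover lever to off (straight up), leave it there for at least two seconds, and throw it fully to the other side so that the bay with the flat packs is fed. Every charged pack that was in either bay must finish standing upright in the green ready tray, and a charged pack may only be handled in a bay that is not live, so those in the bay that is live at the start wait until it has been switched off. Leave the other things on the bench alone.

Things in the scene. Friction and masses are not known exactly. Their poses are not given: they have to be found in the camera images.
- flat1: Flat (red-capped) battery pack, upright: black base 76 (x) x 60 (y) x 34 mm high, on it a central square stem 34 x 34 mm up to 82 mm, good to grip; 0.4 kg; origin at the centre of its underside, z up. Stands loose on the bench between the robot and the bays; may be absent (2 or 3 of the three are there).
- flat2: Flat (red-capped) battery pack, upright: black base 76 (x) x 60 (y) x 34 mm high, on it a central square stem 34 x 34 mm up to 82 mm, good to grip; 0.4 kg; origin at the centre of its underside, z up. Stands loose on the bench between the robot and the bays; may be absent (2 or 3 of the three are there).
- flat3: Flat (red-capped) battery pack, upright: black base 76 (x) x 60 (y) x 34 mm high, on it a central square stem 34 x 34 mm up to 82 mm, good to grip; 0.4 kg; origin at the centre of its underside, z up. Stands loose on the bench between the robot and the bays; may be absent (2 or 3 of the three are there).
- full_blue1: Charged (green-capped) battery pack, upright: black base 76 (x) x 60 (y) x 34 mm high, on it a central square stem 34 x 34 mm up to 82 mm, good to grip; 0.4 kg; origin at the centre of its underside, z up. Stands in the blue bay at the start, near its y = -85 mm, long side along the bay's x; may be absent (3 or 4 of the four are there).
- full_blue2: Charged (green-capped) battery pack, upright: black base 76 (x) x 60 (y) x 34 mm high, on it a central square stem 34 x 34 mm up to 82 mm, good to grip; 0.4 kg; origin at the centre of its underside, z up. Stands in the blue bay at the start, near its y = +85 mm, long side along the bay's x; may be absent (3 or 4 of the four are there).
- full_orange1: Charged (green-capped) battery pack, upright: black base 76 (x) x 60 (y) x 34 mm high, on it a central square stem 34 x 34 mm up to 82 mm, good to grip; 0.4 kg; origin at the centre of its underside, z up. Stands in the orange bay at the start, near its y = -85 mm, long side along the bay's x; may be absent (3 or 4 of the four are there).
- full_orange2: Charged (green-capped) battery pack, upright: black base 76 (x) x 60 (y) x 34 mm high, on it a central square stem 34 x 34 mm up to 82 mm, good to grip; 0.4 kg; origin at the centre of its underside, z up. Stands in the orange bay at the start, near its y = +85 mm, long side along the bay's x; may be absent (3 or 4 of the four are there).
- bay_blue: blue charging bay, fixed, live when the lever leans to the blue end block: shallow tray, outside 110 (x) x 270 (y) mm, rim 18 mm high, 5 mm thick, floor 5 mm above the bench; along its +x side the charger unit, 60 mm high, x = 55 to 110 mm. Holds three packs side by side, long side along x (marked places y = -85, 0, 85 mm, but anywhere in the tray will do). Origin: centre of the tray's underside.
- bay_orange: orange charging bay, fixed, live when the lever leans to the orange end block: shallow tray, outside 110 (x) x 270 (y) mm, rim 18 mm high, 5 mm thick, floor 5 mm above the bench; along its +x side the charger unit, 60 mm high, x = 55 to 110 mm. Holds three packs side by side, long side along x (marked places y = -85, 0, 85 mm, but anywhere in the tray will do). Origin: centre of the tray's underside.
- ready: green ready tray for charged packs, fixed: open-topped, outside 200 (its x) x 190 (its y) x 40 mm high, walls 6 mm, inner floor 6 mm above the bench; takes four packs in two rows (centres at x = +-46, y = +-44 mm, long side along x). Origin at the centre of its underside. It stands on the robot's left or right.
- switch: changeover switch: fixed grey box 100 (its x) x 180 (its y) x 85 mm high, origin at the centre of its underside; on top a lever with a red paddle swings along the box's y. On the robot's left or right, opposite the ready tray.
- tag_blue: blue end block of the changeover switch, fixed at one end of its box, 90 x 28 x 70 mm high, origin at the centre of its underside: the lever leaning towards it feeds the blue bay. Which end is blue and which orange differs from start to start.
- tag_orange: orange end block of the changeover switch, fixed at one end of its box, 90 x 28 x 70 mm high, origin at the centre of its underside: the lever leaning towards it feeds the orange bay. Which end is blue and which orange differs from start to start.
- lever (a joint): angle of the changeover lever about a horizontal axis along the box's x through the pivot: 0 = straight up = off (neither bay fed), +0.8 = end stop leaning towards the box's +y end, -0.8 = end stop leaning towards its -y end. It starts thrown to the -y end. Stiff by friction (3 N at the paddle) and stays where it is left.
- lever_grip (a point): centre of the red lever paddle, 100 mm from the pivot along the lever; the paddle is 26 mm (along the hinge axis, the box's x) x 30 mm x 50 mm long along the lever; good to pinch from above across its 26 mm, in which grip it can pivot.
- lever_pivot (a point): point on the lever's hinge axis under the middle of the lever, 95 mm above the bench
- mallet: bystander: wooden carving mallet lying far to the right, about 310 mm long, 85 mm high, origin under its handle
- gouge1: bystander: carving gouge with wooden handle, 225 mm long, 26 mm high, lying on the bench close to the robot, crosswise
- gouge2: bystander: carving gouge, 225 mm long, 26 mm high, lying far to the left
- glue: bystander: white glue bottle, diameter 60 mm, 150 mm high, left of the bays
- mug: bystander: blue mug, diameter 80 mm, 90 mm high, right of the bays
- carving: bystander: turned wooden figure, diameter 72 mm, 138 mm high, standing near the robot on its left
- offcut: bystander: wooden offcut 140 x 60 x 40 mm, lying near the robot on its right
Not all that is in view belongs to the job. What is shaped like the full_blue2 but pink or purple is not meant.

How it is judged:
By the outcome, as a careful person would: the job done as asked, in the order asked, and still so for the second after the job is handed in, with the robot touching nothing.
Of flat1, flat2, flat3 only 2 to 3 are there at a start; the rules pass over those that are not, and their reading is None.
Of full_blue1, full_blue2, full_orange1, full_orange2 only 3 to 4 are there at a start; the rules pass over those that are not, and their reading is None.
At some moment in a run one of flat1, flat2, flat3 may be knocked a few centimetres aside while the robot is not near it.
It also fails if it takes over 210 s, if anything falls off the work surface, if the arm or the gripper's body presses on something with over 40 N, if the wrist force passes 120 N, or if a joint passes its speed limit or range.

## Working session

There is one attempt and no reset: what is moved stays moved. The work goes in short steps, Python scripts to look and compute and a tool call to move; the robot and the scene stay as the last step left them, time stands still between calls to the robot, and variables do not carry over. Pictures are saved under pics/ and viewed, at most 14 in all, crops included, and the job is handed in when it is done.

Besides the shell and the picture viewer there is one more tool, called by a JSON object that holds its "op" and its "data". arm_command: Moves the arm, as the interface text tells. Its arguments: {"type":"object","properties":{"plan":{"type":"string"},"hand":{"type":"number"},"grip_force":{"type":"number"}},"required":["plan"]}

```bash
mkdir -p pics; cat > h.py <<'E'
import numpy as np, cv2
from scipy.spatial.transform import Rotation as R
from bench import r, eyes, ticket
def K(c):
    f=240/np.tan(np.radians(c['fov_y'])/2); return f,c['cx'],c['cy']
def grab(n,save=None):
    o=r.get_obs(); im,d=eyes.grab_frame(n)
    if save: cv2.imwrite('pics/'+save,cv2.cvtColor(im,cv2.COLOR_RGB2BGR))
    return o,im,d
E
python3 - <<'E'
from h import *
for n in('scene','top','wrist'):
    c=eyes.calibration(n);print(c)
    o,im,d=grab(n,n+'0.png'); np.savez('/tmp/'+n+'0.npz',im=im,d=d)
print(r.get_obs())
E
```

```text
{'fov_y': 55.24019643845424, 'cx': 324.9970532971075, 'cy': 235.74282984253017, 'origin': array([1.19157669, 0.63448648, 0.93741639]), 'attitude': array([0.42837378, 0.99367468, 2.14542852])}
{'fov_y': 57.756143914626776, 'cx': 315.3173264495439, 'cy': 239.89783749042007, 'origin': array([0.29869186, 0.00832937, 1.29841289]), 'attitude': array([ 0.15685116, -0.15606049, -1.55785758])}
{'fov_y': 66.75027604723506, 'cx': 316.5003588281587, 'cy': 238.67014368218514, 'tool_from_camera': array([[ 8.95669143e-04,  9.63777405e-01,  2.66706413e-01,
         6.73157321e-02],
       [ 9.99999324e-01, -6.65478239e-04, -9.53466561e-04,
        -2.76803414e-04],
       [-7.41442214e-04,  2.66707087e-01, -9.63777350e-01,
        -1.29558626e-01],
       [ 0.00000000e+00,  0.00000000e+00,  0.00000000e+00,
         1.00000000e+00]])}
{'clock': 0.15, 'joints': array([-1.38209034,  0.47762684,  0.02233439,  1.55617407, -0.01149406,
        1.10929145, -0.08308528]), 'qvel': array([ 0.00107689, -0.00151788,  0.0001507 , -0.00265675,  0.00053416,
       -0.00123036,  0.00023891]), 'tau': array([ 2.09306556e-03, -5.96924186e+01,  1.60986766e+00, -2.81490934e+01,
        1.26095614e-02,  6.49664158e-03, -1.19494959e-05]), 'tcp_pos': array([0.19729136, 0.64509237, 0.24455889]), 'orientation': array([-4.64423884e-01, -3.10696489e+00,  2.14791180e-03]), 'contact_force': array([-0.21178739, -0.34874441,  0.16839978]), 'moment': array([-0.07983691, -0.01428676,  0.00784851]), 'gripper_force': 0.0, 'grip_width': 0.08564639530353002}
```

View pics/top0.png

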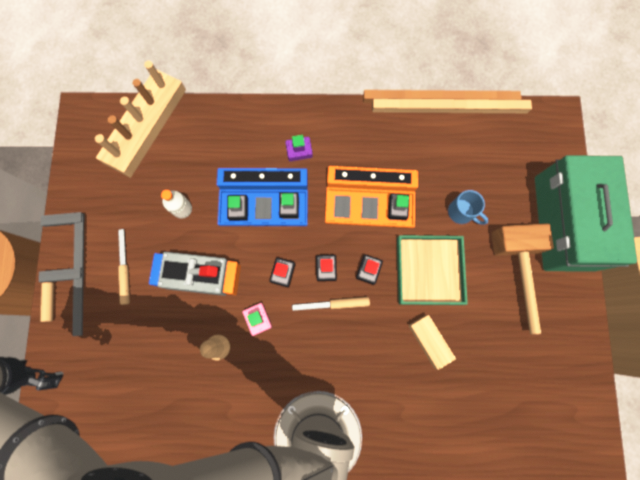

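View pics/scene0.png

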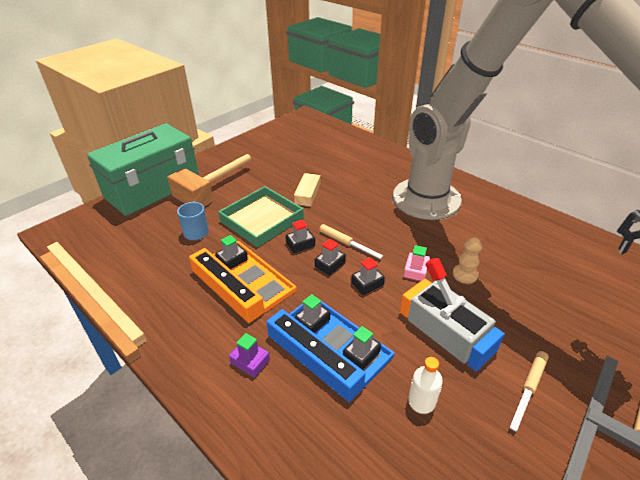

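The top view shows the lever's red paddle (208,271) leaning to the orange end, so the orange bay is live and the blue bay is dead. There are three flats at (282,270), (326,266) and (370,268). The charged packs are at (236,203) and (289,200) in blue and (402,202) in orange. The green-capped purple (298,145) and pink (256,317) packs are decoys, since their bases are not black.

```bash
cat >> h.py <<'E'
def cam_pose(n,o=None):
    c=eyes.calibration(n)
    if n=='wrist':
        T=np.eye(4);T[:3,:3]=R.from_rotvec(o['orientation']).as_matrix();T[:3,3]=o['tcp_pos']
        M=T@c['tool_from_camera'];return c,M[:3,:3],M[:3,3]
    return c,R.from_rotvec(c['attitude']).as_matrix(),c['origin']
def rays(n,uv,o=None):
    c,A,p=cam_pose(n,o);f,cx,cy=K(c);uv=np.atleast_2d(uv).astype(float)
    d=np.c_[(uv[:,0]-cx)/f,-(uv[:,1]-cy)/f,-np.ones(len(uv))]
    return p,d@A.T
def plane(n,uv,z,o=None):
    p,d=rays(n,uv,o);return p+d*((z-p[2])/d[:,2])[:,None]
def cloud(n,d,mask,o=None):
    v,u=np.nonzero(mask&(d>0));p,q=rays(n,np.c_[u,v],o);return p+q*d[v,u][:,None]
def hsv(im,h0,h1,s=120,v=80):
    return cv2.inRange(cv2.cvtColor(im,cv2.COLOR_RGB2HSV),(h0,s,v),(h1,255,255))
def red(im): return hsv(im,0,6)|hsv(im,174,179)
def green(im): return hsv(im,50,70,150,120)
def caps(n,im,mask,d=None,o=None,z=.082,amin=60):
    out=[]
    for c in cv2.findContours(mask,cv2.RETR_EXTERNAL,cv2.CHAIN_APPROX_NONE)[0]:
        if cv2.contourArea(c)<amin: continue
        w=plane(n,c[:,0,:],z,o)
        m=cv2.minAreaRect((w[:,:2]*1000).astype(np.float32))
        a=(m[2]+45)%90-45
        u=c[:,0,:].mean(0)
        zz=d[int(u[1]),int(u[0])] if d is not None else 0
        p,q=rays(n,u,o); zc=(p+q*zz)[0,2]
        out.append((np.round(u),np.round(m[0],1),np.round(m[1],1),round(a,1),round(zc*1000)))
    return out
E
python3 - <<'E'
from h import *
for n,am in(('top',60),('scene',60)):
    z=np.load(f'/tmp/{n}0.npz');im,d=z['im'],z['d']
    print(n)
    for nm,m in(('red',red(im)),('green',green(im))):
        for x in caps(n,im,m,d,amin=am): print(nm,*x)
z=np.load('/tmp/top0.npz');im,d=z['im'],z['d']
for nm,m,h in(('blue',hsv(im,100,120),.018),('orange',hsv(im,8,22,200,150),.018),('traygreen',hsv(im,60,90,60,30),.04)):
    for c in cv2.findContours(m,cv2.RETR_EXTERNAL,cv2.CHAIN_APPROX_NONE)[0]:
        if cv2.contourArea(c)<150: continue
        for zh in (h,.07):
            w=plane('top',c[:,0,:],zh);print(nm,c[:,0].mean(0).round(),zh,cv2.minAreaRect((w[:,:2]*1000).astype(np.float32)))
o=r.get_obs();print(R.from_rotvec(o['orientation']).as_matrix().round(3))
for u in((200,380),(450,330),(100,250)): 
    p,q=rays('top',u);print((p+q*d[u[1],u[0]]).round(4))
E
```

```text
top
red [208. 271.] [453.2 310. ] [33.9 53.9] 0.4 195
red [280. 269.] [459.8 108.8] [39.4 36.5] -16.9 84
red [371. 267.] [ 469.4 -148.5] [36.3 36.3] -19.0 83
red [326. 265.] [472.7 -20.8] [34.1 33.9] 0.4 80
green [402. 201.] [ 662.2 -241.1] [29.1 30.4] -2.0 85
green [233. 201.] [658.1 248.3] [30.2 32.8] 0.4 86
green [287. 198.] [666.8  93.1] [33.3 29.1] 0.4 90
green [298. 141.] [847.4  65.3] [28.8 26.9] 1.0 79
scene
red [436. 269.] [355.9 250.1] [81.7 46.3] -39.9 180
red [369. 263.] [460.1 109. ] [38.2 39.2] -12.1 81
red [330. 244.] [474.8 -20.4] [40.4 37.3] 1.9 85
red [299. 224.] [ 471.3 -147. ] [41.  38.1] -18.1 81
green [246. 342.] [849.3  67.2] [33.4 33.3] 10.3 81
green [362. 334.] [653.6 246.9] [34.1 34.4] 2.7 86
green [311. 301.] [663.2  91. ] [33.7 33.5] 0.9 87
green [419. 250.] [324.7 178.7] [37.6 32. ] 22.8 83
green [228. 240.] [ 660.3 -243.2] [34.2 31.1] -7.3 84
blue [155. 269.] 0.018 ((465.8604431152344, 483.2245788574219), (24.46526527404785, 93.0472183227539), 84.15933227539062)
blue [155. 269.] 0.07 ((459.07135009765625, 463.93817138671875), (23.471689224243164, 89.2684
[... 770 characters left out ...]
503906), 0.41713544726371765)
traygreen [560. 232.] 0.04 ((603.772216796875, -701.681640625), (342.5004577636719, 180.21824645996094), 22.013368606567383)
traygreen [560. 232.] 0.07 ((596.499267578125, -684.7552490234375), (334.33544921875, 175.92196655273438), 22.013370513916016)
traygreen [596. 211.] 0.04 ((654.7496948242188, -829.1906127929688), (334.5806579589844, 202.611328125), 0.4182630777359009)
traygreen [596. 211.] 0.07 ((646.2614135742188, -809.2244873046875), (326.6044006347656, 197.78111267089844), 0.41825297474861145)
[[-0.956  0.292 -0.   ]
 [ 0.292  0.956 -0.001]
 [-0.    -0.001 -1.   ]]
[[0.1504 0.3362 0.0016]]
[[ 0.2954 -0.386  -0.0016]]
[[ 5.252e-01  6.622e-01 -2.000e-04]]
```

```bash
python3 - <<'E'
import cv2
a=cv2.imread('pics/top0.png')[120:345,140:480]
cv2.imwrite('pics/crop0.png',cv2.resize(a,None,fx=2.3,fy=2.3,interpolation=cv2.INTER_CUBIC))
E
```

```text
(no output)
```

View pics/crop0.png

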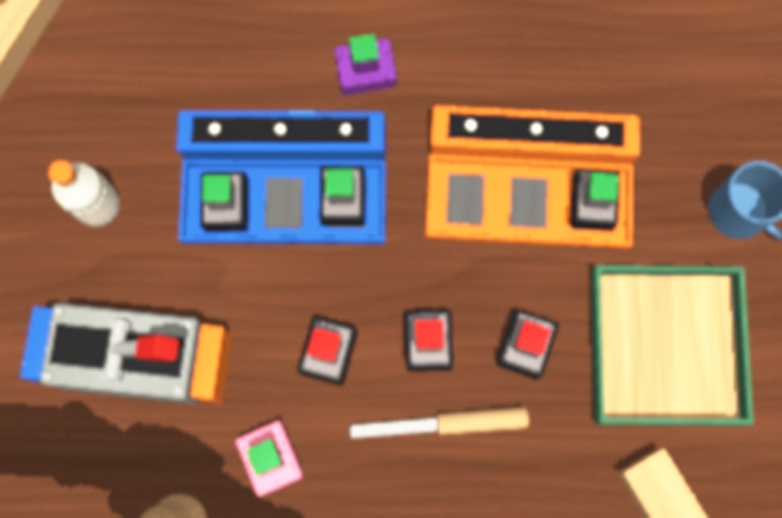

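The crop confirms it: the bay packs and the three flats have black bases, and the purple and pink ones are decoys. I'm aligning the tool with the world axes and moving above the left blue pack (233,201).

{"op": "arm_command", "data": {"plan": "0 0 0 -8.5; 0 0 0 -8.5; -0.038 -0.033 0 0; -0.038 -0.033 0 0; -0.038 -0.033 0 0; -0.038 -0.033 0 0; -0.038 -0.033 0 0; -0.038 -0.033 0 0; -0.038 -0.033 0 0; -0.038 -0.033 0 0; -0.038 -0.033 0 0; -0.038 -0.033 0 0; -0.038 -0.033 0 0; -0.038 -0.033 0 0; 0 0 0 0; 0 0 0 0", "hand": -0.7}}

```text
clock: 2.15
tcp_pos: [0.6528, 0.2498, 0.2447]
orientation: [-0.0, -3.14, -0.0]
contact_force: [-0.8, 0.1, 0.0]
grip_width: 0.0725
gripper_force: 0.0
```

```bash
cat >> h.py <<'E'
def tool_to(xy,z=None,yaw=None,o=None):
    o=o or r.get_obs();M=R.from_rotvec(o['orientation']).as_matrix()
    t=np.array([*np.array(xy)/1000, o['tcp_pos'][2] if z is None else z])-o['tcp_pos']
    return (M.T@t).round(4)
def state():
    o=r.get_obs();M=R.from_rotvec(o['orientation']).as_matrix()
    print('t',round(o['clock'],2),'tcp',(o['tcp_pos']*1000).round(1),'xang',np.degrees(np.arctan2(M[1,0],M[0,0])).round(2),'tilt',M[:2,2].round(3),'w',round(o['grip_width'],4),'F',o['contact_force'].round(1));return o
E
python3 - <<'E'
from h import *
state()
o,im,d=grab('wrist','w1.png')
for nm,m in(('green',green(im)),('red',red(im))):
    for x in caps('wrist',im,m,d,o,.087,400): print(nm,*x)
# bay corners
for n in ('top',):
    z=np.load('/tmp/top0.npz')['im']
    for nm,m,h in(('blue',hsv(z,100,120)[180:235,200:320],.018),('orange',hsv(z,8,22,150,120)[180:235,320:425],.018)):
        off=(200,180) if nm=='blue' else (320,180)
        c=max(cv2.findContours(m,cv2.RETR_EXTERNAL,cv2.CHAIN_APPROX_NONE)[0],key=cv2.contourArea)[:,0]+off
        bl=c[np.argmin(c[:,0]-c[:,1])];br=c[np.argmax(c[:,0]+c[:,1])]
        print(nm,bl,br,plane('top',[bl,br],h).round(4).tolist())
E
```

```text
t 2.15 tcp [652.8 249.8 244.7] xang 180.0 tilt [-0.001  0.   ] w 0.0725 F [-0.8  0.1  0. ]
blue [218 224] [305 225] [[0.6044, 0.3046, 0.018], [0.6032, 0.0414, 0.018]]
orange [320 234] [424 233] [[0.5757, -0.004, 0.018], [0.5811, -0.3172, 0.018]]
```

View pics/w1.png

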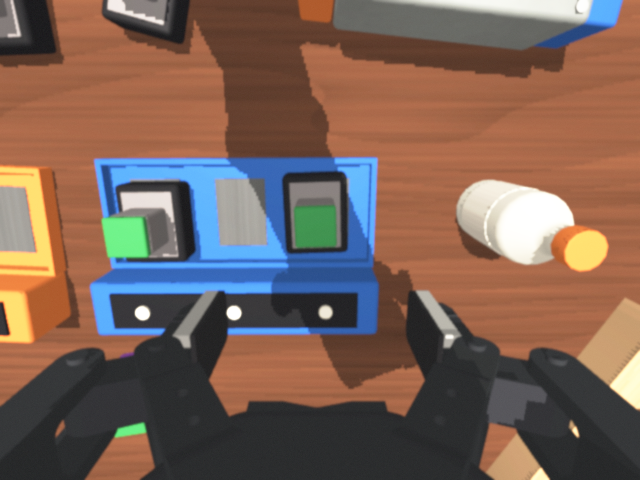

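Wrist view: the target pack's cap is at (315,225) in shadow, the second at (126,236), and the bay rim corners are at (95,158) and (377,158).

```bash
cat >> h.py <<'E'
def green(im): return hsv(im,50,70,130,60)
def look(z=.087,amin=700):
    o=state();o,im,d=grab('wrist');cv2.imwrite('/tmp/last.png',im[:,:,::-1])
    for nm,m in(('green',green(im)),('red',red(im))):
        for x in caps('wrist',im,m,d,o,z,amin): print(nm,*x,'shift',tool_to(x[1],o=o))
    return o,im,d
E
python3 - <<'E'
from h import *
o,im,d=look()
print(plane('wrist',[(95,158),(377,158)],.018,o).round(4))
E
```

```text
t 2.2 tcp [652.4 250.8 244.9] xang -179.91 tilt [-0.001  0.001] w 0.0725 F [-0.1  1.1  0.4]
green [125. 237.] [663.9  94.3] [33.  33.9] 0.1 88 shift [-1.130e-02 -1.565e-01 -1.000e-04]
green [314. 226.] [654.3 248.5] [32.5 31.5] 0.8 89 shift [-0.0019 -0.0023 -0.    ]
[[0.6038 0.0391 0.018 ]
 [0.6032 0.3088 0.018 ]]
```

{"op": "arm_command", "data": {"plan": "-0.003 -0.002 0.04 0; 0 0 0.05 0; 0 0 0.05 0; 0 0 0.03 0; 0 0 0.013 0; 0 0 0 0"}}

```text
clock: 3.0
tcp_pos: [0.6558, 0.2483, 0.0622]
orientation: [0.002, -3.141, -0.0]
contact_force: [0.2, -0.2, 1.1]
grip_width: 0.0724
gripper_force: 0.0
```

{"op": "arm_command", "data": {"plan": "0 0 0 0; 0 0 0 0; 0 0 0 0; 0 0 0 0; 0 0 0 0; 0 0 0 0", "hand": 1, "grip_force": 50}}

```text
clock: 3.75
tcp_pos: [0.6573, 0.248, 0.064]
orientation: [0.0, 3.139, 0.002]
contact_force: [-0.5, 0.4, 6.4]
grip_width: 0.0341
gripper_force: 49.1
```

{"op": "arm_command", "data": {"plan": "0 0 -0.03 0; 0 0 -0.05 0; 0 0 -0.05 0; 0 0 -0.05 0; 0 0 0 0"}}

```text
clock: 4.38
tcp_pos: [0.6586, 0.248, 0.2473]
orientation: [0.001, 3.134, 0.005]
contact_force: [0.4, 0.8, -3.4]
grip_width: 0.0338
gripper_force: 50.5
```

{"op": "arm_command", "data": {"plan": "0.01 -0.04 0 0; 0.01 -0.045 0 0; 0.01 -0.045 0 0; 0.01 -0.045 0 0; 0.01 -0.045 0 0; 0.01 -0.045 0 0; 0.01 -0.045 0 0; 0.01 -0.045 0 0; 0.01 -0.045 0 0; 0.01 -0.045 0 0; 0.01 -0.045 0 0; 0.01 -0.045 0 0; 0.01 -0.045 0 0; 0.01 -0.04 0 0; 0 0 0 0; 0 0 0 0"}}

```text
clock: 6.38
tcp_pos: [0.5157, -0.3715, 0.2406]
orientation: [-0.0, -3.139, -0.003]
contact_force: [0.8, 0.6, -4.2]
grip_width: 0.0338
gripper_force: 50.7
```

```bash
python3 - <<'E'
from h import *
state();o,im,d=grab('wrist','w2.png')
E
```

```text
t 6.38 tcp [ 515.7 -371.5  240.6] xang 180.0 tilt [-0.002  0.002] w 0.0338 F [ 0.8  0.6 -4.2]
```

View pics/w2.png

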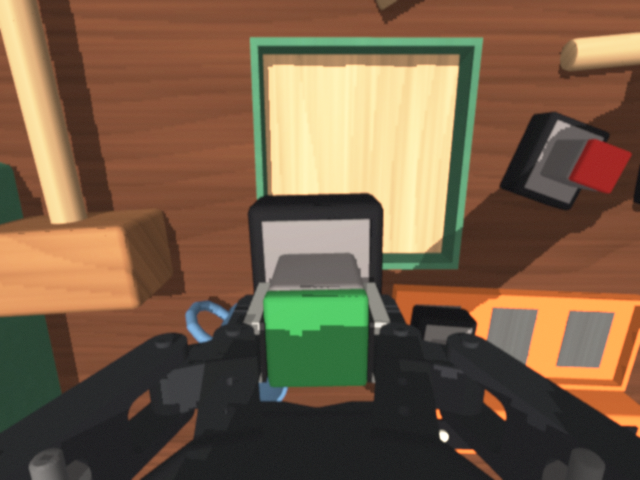

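The tray's outer corners show at (250,40), (482,39) and (461,268).

```bash
python3 - <<'E'
from h import *
o=state();print((plane('wrist',[(250,39),(482,38),(461,269)],.04,o)*1000).round(1))
E
```

```text
t 6.42 tcp [ 516.3 -370.8  240.9] xang -179.92 tilt [-0.002  0.002] w 0.0338 F [ 0.3  0.8 -4.3]
[[ 370.9 -425.1   40. ]
 [ 369.6 -235.3   40. ]
 [ 570.2 -231.    40. ]]
```

{"op": "arm_command", "data": {"plan": "0 0 0.05 0; 0 0 0.05 0; 0 0 0.04 0; 0 0 0.025 0; 0 0 0.008 0; 0 0 0 0"}}

```text
clock: 7.18
tcp_pos: [0.5168, -0.3717, 0.0693]
orientation: [0.002, -3.141, -0.001]
contact_force: [-0.2, -0.2, -3.8]
grip_width: 0.0339
gripper_force: 50.7
```

{"op": "arm_command", "data": {"plan": "0 0 0.003 0; 0 0 0.001 0; 0 0 0 0"}}

```text
clock: 7.55
tcp_pos: [0.5165, -0.3726, 0.0658]
orientation: [0.0, 3.141, -0.0]
contact_force: [-0.3, 0.1, -3.3]
grip_width: 0.0332
gripper_force: 50.7
```

{"op": "arm_command", "data": {"plan": "0 0 0 0; 0 0 0 0; 0 0 0 0; 0 0 0 0; 0 0 -0.05 0; 0 0 -0.06 0; 0 0 -0.06 0; 0 0 0 0", "hand": -0.7}}

```text
clock: 8.55
tcp_pos: [0.5187, -0.3747, 0.2412]
orientation: [0.001, 3.132, -0.008]
contact_force: [0.4, -0.7, -0.4]
grip_width: 0.0727
gripper_force: 0.0
```

{"op": "arm_command", "data": {"plan": "-0.0135 0.0424 0 0; -0.0135 0.0424 0 0; -0.0135 0.0424 0 0; -0.0135 0.0424 0 0; -0.0135 0.0424 0 0; -0.0135 0.0424 0 0; -0.0135 0.0424 0 0; -0.0135 0.0424 0 0; -0.0135 0.0424 0 0; -0.0135 0.0424 0 0; -0.013 0.042 0 0; 0 0 0 0; 0 0 0 0"}}

```text
clock: 10.18
tcp_pos: [0.6638, 0.0926, 0.2342]
orientation: [-0.001, -3.14, 0.002]
contact_force: [-0.9, -0.7, 1.0]
grip_width: 0.0723
gripper_force: 0.0
```

```bash
python3 - <<'E'
from h import *
look()
E
```

```text
t 10.18 tcp [663.8  92.6 234.2] xang 179.98 tilt [-0.002 -0.001] w 0.0723 F [-0.9 -0.7  1. ]
green [317. 227.] [663.6  92.8] [32.1 31.5] 0.0 89 shift [0.0002 0.0002 0.    ]
```

{"op": "arm_command", "data": {"plan": "-0.001 0 0.05 0; 0 0 0.05 0; 0 0 0.04 0; 0 0 0.022 0; 0 0 0.01 0; 0 0 0 0"}}

```text
clock: 10.98
tcp_pos: [0.6658, 0.0931, 0.0638]
orientation: [0.001, 3.141, 0.0]
contact_force: [-0.3, 0.3, 0.6]
grip_width: 0.0727
gripper_force: 0.0
```

{"op": "arm_command", "data": {"plan": "0 0 0 0; 0 0 0 0; 0 0 0 0; 0 0 0 0; 0 0 0 0; 0 0 0 0; 0 0 -0.03 0; 0 0 -0.05 0; 0 0 -0.05 0; 0 0 -0.05 0; 0 0 0 0", "hand": 1}}

```text
clock: 12.35
tcp_pos: [0.6675, 0.0936, 0.2478]
orientation: [0.001, 3.134, 0.003]
contact_force: [0.7, 0.5, -4.4]
grip_width: 0.0335
gripper_force: 51.3
```

{"op": "arm_command", "data": {"plan": "0.0135 -0.032 0 0; 0.0135 -0.0345 0 0; 0.0135 -0.0345 0 0; 0.0135 -0.0345 0 0; 0.0135 -0.0345 0 0; 0.0135 -0.0345 0 0; 0.0135 -0.0345 0 0; 0.0135 -0.0345 0 0; 0.0135 -0.0345 0 0; 0.0135 -0.0345 0 0; 0.0135 -0.0345 0 0; 0 0 0 0; 0 0 0 0"}}

```text
clock: 13.98
tcp_pos: [0.5161, -0.2826, 0.2416]
orientation: [0.0, -3.139, -0.003]
contact_force: [0.6, 0.8, -4.1]
grip_width: 0.0334
gripper_force: 51.5
```

{"op": "arm_command", "data": {"plan": "0 0 0.05 0; 0 0 0.05 0; 0 0 0.04 0; 0 0 0.025 0; 0 0 0.009 0; 0 0 0.002 0; 0 0 0 0; 0 0 0 0"}}

```text
clock: 14.98
tcp_pos: [0.5175, -0.2838, 0.0684]
orientation: [0.0, 3.14, -0.001]
contact_force: [0.9, 0.2, -3.2]
grip_width: 0.0338
gripper_force: 51.3
```

{"op": "arm_command", "data": {"plan": "0 0 0 0; 0 0 0 0; 0 0 0 0; 0 0 0 0; 0 0 -0.05 0; 0 0 -0.06 0; 0 0 -0.06 0; 0 0 0 0", "hand": -0.7}}

```text
clock: 15.98
tcp_pos: [0.5194, -0.2852, 0.2427]
orientation: [0.001, 3.132, -0.006]
contact_force: [-0.1, 0.1, -0.7]
grip_width: 0.0728
gripper_force: 0.0
```

{"op": "arm_command", "data": {"plan": "0.013 0.043 0 0; 0.013 0.043 0 0; 0.013 0.043 0 0; 0 0 0 0; 0 0 0 0"}}

```text
clock: 16.6
tcp_pos: [0.4777, -0.155, 0.2369]
orientation: [-0.0, -3.141, 0.0]
contact_force: [-0.3, 0.0, -0.2]
grip_width: 0.0726
gripper_force: 0.0
```

```bash
python3 - <<'E'
from h import *
look(.082); cv2.imwrite('pics/w3.png',cv2.imread('/tmp/last.png'))
E
```

```text
t 16.6 tcp [ 477.7 -155.   236.9] xang 179.99 tilt [-0.001 -0.   ] w 0.0726 F [-0.3  0.  -0.2]
green [159. 271.] [ 517.6 -285.6] [34.5 34.6] 0.0 89 shift [-0.0399 -0.1306  0.    ]
green [ 51. 270.] [ 516.5 -375. ] [35.3 36.5] 1.8 88 shift [-0.0388 -0.22    0.    ]
red [483. 218.] [472.4 -22.5] [35.8 35.8] 2.1 83 shift [ 0.0053  0.1325 -0.    ]
red [325. 214.] [ 468.9 -148.3] [35.  34.3] -18.8 84 shift [0.0088 0.0067 0.    ]
```

View pics/w3.png

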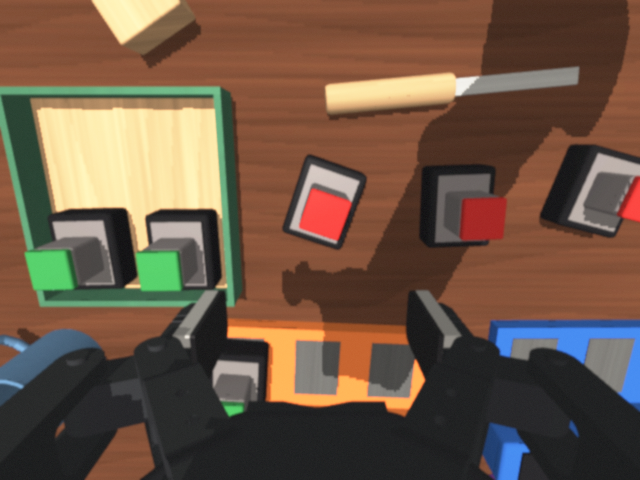

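The view shows both charged packs upright in the tray with caps at (159,271) and (51,270). The right flat at (325,214) is next, with yaw -18.8°.

{"op": "arm_command", "data": {"plan": "0.009 0.007 0 0; 0 0 0 9.4; 0 0 0.04 9.4; 0 0 0.05 0; 0 0 0.05 0; 0 0 0.027 0; 0 0 0.01 0; 0 0 0 0"}}

```text
clock: 17.65
tcp_pos: [0.4686, -0.1478, 0.0603]
orientation: [-0.514, -3.099, 0.0]
contact_force: [-0.8, -1.3, 0.4]
grip_width: 0.0727
gripper_force: 0.0
```

{"op": "arm_command", "data": {"plan": "0 0 0 0; 0 0 0 0; 0 0 0 0; 0 0 0 0; 0 0 0 0; 0 0 0 0; 0 0 -0.03 0; 0 0 -0.05 0; 0 0 -0.05 0; 0 0 -0.05 0; 0 0 0 -9.4; 0 0 0 -9.4; 0 0 0 0; 0 0 0 0", "hand": 1}}

```text
clock: 19.4
tcp_pos: [0.4683, -0.1475, 0.2399]
orientation: [-0.005, -3.141, -0.0]
contact_force: [0.1, -0.2, -4.7]
grip_width: 0.0331
gripper_force: 51.6
```

```bash
python3 - <<'E'
from h import *
state();print(tool_to((659,90)))
E
```

```text
t 19.4 tcp [ 468.3 -147.5  239.9] xang 179.81 tilt [-0.001  0.   ] w 0.0331 F [ 0.1 -0.2 -4.7]
[-1.899e-01  2.381e-01 -1.000e-04]
```

{"op": "arm_command", "data": {"plan": "-0.0271 0.034 0 0; -0.0271 0.034 0 0; -0.0271 0.034 0 0; -0.0271 0.034 0 0; -0.0271 0.034 0 0; -0.0271 0.034 0 0; -0.0271 0.034 0 0; 0 0 0 0; 0 0 0.05 0; 0 0 0.05 0; 0 0 0.04 0; 0 0 0.025 0; 0 0 0.007 0; 0 0 0 0"}}

```text
clock: 21.15
tcp_pos: [0.6586, 0.0898, 0.0686]
orientation: [-0.003, -3.142, 0.001]
contact_force: [0.1, -0.2, -3.7]
grip_width: 0.0335
gripper_force: 51.5
```

{"op": "arm_command", "data": {"plan": "0 0 0.002 0; 0 0 0.001 0; 0 0 0 0"}}

```text
clock: 21.52
tcp_pos: [0.6594, 0.0905, 0.0665]
orientation: [0.001, 3.14, 0.001]
contact_force: [-0.0, -0.6, 2.6]
grip_width: 0.0332
gripper_force: 52.4
```

{"op": "arm_command", "data": {"plan": "0 0 0 0; 0 0 0 0; 0 0 0 0; 0 0 0 0; 0 0 -0.05 0; 0 0 -0.06 0; 0 0 -0.06 0; 0.031 -0.0185 0 0; 0.031 -0.0185 0 0; 0.031 -0.0185 0 0; 0.031 -0.0185 0 0; 0.031 -0.0185 0 0; 0.031 -0.0185 0 0; 0 0 0 0; 0 0 0 0", "hand": -0.7}}

```text
clock: 23.4
tcp_pos: [0.4732, -0.0201, 0.2357]
orientation: [-0.0, 3.14, 0.001]
contact_force: [0.1, 0.3, -0.5]
grip_width: 0.0724
gripper_force: 0.0
```

```bash
python3 - <<'E'
from h import *
look(.082)
E
```

```text
t 23.4 tcp [473.2 -20.1 235.7] xang -179.99 tilt [0.001 0.   ] w 0.0724 F [ 0.1  0.3 -0.5]
green [600.  18.] [322.9 176.2] [31.5 35.6] 23.8 84 shift [ 1.503e-01  1.963e-01 -1.000e-04]
red [315. 224.] [472.7 -21.5] [35.1 33.5] 2.0 83 shift [ 0.0005 -0.0014 -0.    ]
red [478. 207.] [458.5 107.2] [36.2 35.8] -14.4 82 shift [0.0147 0.1273 0.    ]
```

{"op": "arm_command", "data": {"plan": "0 -0.001 0.04 -2; 0 0 0.05 0; 0 0 0.05 0; 0 0 0.026 0; 0 0 0.01 0; 0 0 0 0"}}

```text
clock: 24.2
tcp_pos: [0.473, -0.0212, 0.0591]
orientation: [0.056, -3.141, -0.0]
contact_force: [-0.4, -1.0, 0.6]
grip_width: 0.0724
gripper_force: 0.0
```

{"op": "arm_command", "data": {"plan": "0 0 0 0; 0 0 0 0; 0 0 0 0; 0 0 0 0; 0 0 0 0; 0 0 0 0; 0 0 -0.03 0; 0 0 -0.05 0; 0 0 -0.05 0; 0 0 -0.05 2; 0 0 0 0; 0 0 0 0", "hand": 1}}

```text
clock: 25.7
tcp_pos: [0.4713, -0.0215, 0.2383]
orientation: [0.0, -3.14, -0.0]
contact_force: [-0.0, 0.0, -5.9]
grip_width: 0.0331
gripper_force: 51.8
```

```bash
python3 - <<'E'
from h import *
state();print(tool_to((659,175)))
E
```

```text
t 25.7 tcp [471.3 -21.5 238.3] xang -179.98 tilt [-0.002  0.   ] w 0.0331 F [-0.   0.  -5.9]
[-0.1877  0.1964 -0.0003]
```

{"op": "arm_command", "data": {"plan": "-0.0268 0.028 0 0; -0.0268 0.028 0 0; -0.0268 0.028 0 0; -0.0268 0.028 0 0; -0.0268 0.028 0 0; -0.0268 0.028 0 0; -0.0268 0.028 0 0; 0 0 0 0; 0 0 0.05 0; 0 0 0.05 0; 0 0 0.04 0; 0 0 0.024 0; 0 0 0.007 0; 0 0 0.002 0; 0 0 0 0"}}

```text
clock: 27.58
tcp_pos: [0.6599, 0.1739, 0.066]
orientation: [-0.001, -3.141, 0.001]
contact_force: [0.2, -0.5, -5.1]
grip_width: 0.0339
gripper_force: 51.8
```

{"op": "arm_command", "data": {"plan": "0 0 0 0; 0 0 0 0; 0 0 0 0; 0 0 0 0; 0 0 -0.05 0; 0 0 -0.06 0; 0 0 -0.06 0; 0.033 -0.011 0 0; 0.033 -0.011 0 0; 0.033 -0.011 0 0; 0.033 -0.011 0 0; 0.034 -0.012 0 0; 0.034 -0.012 0 0; 0 0 0 0; 0 0 0 0", "hand": -0.6}}

```text
clock: 29.45
tcp_pos: [0.4609, 0.1068, 0.2368]
orientation: [-0.0, 3.14, 0.001]
contact_force: [-1.1, 0.5, -0.2]
grip_width: 0.0682
gripper_force: 0.0
```

```bash
python3 - <<'E'
from h import *
look(.082)
E
```

```text
t 29.45 tcp [460.9 106.8 236.8] xang -180.0 tilt [0.001 0.001] w 0.0682 F [-1.1  0.5 -0.2]
red [627. 229.] [465.4 353.7] [48.8 25.3] 13.4 182 shift [-4.500e-03  2.469e-01  2.000e-04]
red [318. 221.] [458.2 108.4] [34.2 34.4] -14.5 83 shift [ 0.0027  0.0016 -0.    ]
```

{"op": "arm_command", "data": {"plan": "0.003 0.002 0 0; 0 0 0.03 7.2; 0 0 0.05 7.3; 0 0 0.05 0; 0 0 0.037 0; 0 0 0.01 0; 0 0 0 0"}}

```text
clock: 30.38
tcp_pos: [0.4574, 0.1086, 0.0593]
orientation: [-0.397, -3.116, 0.0]
contact_force: [1.4, 0.4, 0.5]
grip_width: 0.0685
gripper_force: 0.0
```

{"op": "arm_command", "data": {"plan": "0 0 0 0; 0 0 0 0; 0 0 0 0; 0 0 0 0; 0 0 0 0; 0 0 0 0; 0 0 -0.03 0; 0 0 -0.05 0; 0 0 -0.05 0; 0 0 -0.05 0; 0 0 0 -7.2; 0 0 0 -7.3; 0 0 0 0; 0 0 0 0", "hand": 1}}

```text
clock: 32.12
tcp_pos: [0.4568, 0.1083, 0.2391]
orientation: [-0.004, -3.141, 0.0]
contact_force: [0.0, 0.6, -4.0]
grip_width: 0.0336
gripper_force: 51.6
```

```bash
python3 - <<'E'
from h import *
state();print(tool_to((659,259)))
E
```

```text
t 32.12 tcp [456.8 108.3 239.1] xang 179.85 tilt [-0.001 -0.   ] w 0.0336 F [ 0.   0.6 -4. ]
[-2.018e-01  1.513e-01 -1.000e-04]
```

{"op": "arm_command", "data": {"plan": "-0.0288 0.0216 0 0; -0.0288 0.0216 0 0; -0.0288 0.0216 0 0; -0.0288 0.0216 0 0; -0.0288 0.0216 0 0; -0.0288 0.0216 0 0; -0.0288 0.0216 0 0; 0 0 0 0; 0 0 0.05 0; 0 0 0.05 0; 0 0 0.04 0; 0 0 0.024 0; 0 0 0.007 0; 0 0 0.003 0; 0 0 0 0"}}

```text
clock: 34.0
tcp_pos: [0.6595, 0.2598, 0.0665]
orientation: [0.001, 3.14, 0.001]
contact_force: [0.0, -1.0, -3.7]
grip_width: 0.0333
gripper_force: 51.7
```

{"op": "arm_command", "data": {"plan": "0 0 0 0; 0 0 0 0; 0 0 0 0; 0 0 0 0; 0 0 -0.05 0; 0 0 -0.06 0; 0 0 -0.06 0; 0 0 -0.04 0; 0 0 -0.04 0; 0.03 0.015 0 0; 0.03 0.015 0 0; 0.03 0.015 0 0; 0.03 0.015 0 0; 0 0 0 0; 0 0 0 0", "hand": -0.6}}

```text
clock: 35.88
tcp_pos: [0.5393, 0.3191, 0.3155]
orientation: [0.001, 3.141, -0.0]
contact_force: [0.6, -0.8, -0.5]
grip_width: 0.0684
gripper_force: 0.0
```

```bash
python3 - <<'E'
from h import *
look(.087); cv2.imwrite('pics/w4.png',cv2.imread('/tmp/last.png'))
o,im,d=grab('scene','s4.png');np.savez('/tmp/s4.npz',im=im,d=d)
E
```

```text
t 35.88 tcp [539.3 319.1 315.5] xang 179.96 tilt [ 0.001 -0.   ] w 0.0684 F [ 0.6 -0.8 -0.5]
red [262. 316.] [659.  260.2] [35.2 34.7] -0.0 88 shift [-1.197e-01 -5.880e-02  1.000e-04]
red [106. 316.] [659.1  91.4] [37.1 37.8] 0.0 88 shift [-1.199e-01 -2.276e-01  1.000e-04]
red [276.  93.] [431.8 281.9] [70.1 38.3] -10.4 190 shift [ 1.075e-01 -3.730e-02 -1.000e-04]
```

View pics/w4.png

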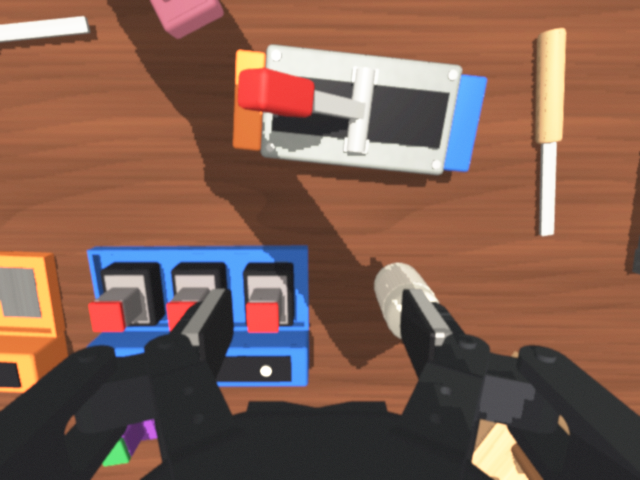

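The three flats stand upright in the blue bay. The lever paddle is at (275,92), leaning to the orange end block at (248,100). I'm locating the box from its top corners (268,45), (461,67), (443,174) and (262,157).

```bash
python3 - <<'E'
from h import *
o=state()
w=plane('wrist',[(268,45),(462,67),(443,175),(262,157)],.085,o)*1000
print(w.round(1)[:,:2]); m=cv2.minAreaRect(w[:,:2].astype(np.float32));print(m)
c=w[:,:2].mean(0)
# end tags via colour, top camera estimate of box from tags
e=(w[1]+w[2]-w[0]-w[3])[:2]; by=e/np.linalg.norm(e); print('c',c,'boxy',by,'yaw',np.degrees(np.arctan2(-by[0],by[1])))
p=plane('wrist',[(365,68),(356,153),(360,110)],.1,o)*1000;print('axle',p.round(1))
o,im,d=grab('wrist');m=red(im);m[180:]=0
P=cloud('wrist',d,m>0,o)*1000;print('paddle cloud',P.mean(0),P.min(0),P.max(0))
bx=np.array([by[1],-by[0]]); q=P[:,:2]-c
print('along y',np.percentile(q@by,[2,50,98]),'x',np.percentile(q@bx,[2,50,98]),'z',np.percentile(P[:,2],[2,98]))
print('predicted paddle',c-71.7*by)
E
```

```text
t 35.98 tcp [539.8 318.6 315.3] xang 179.89 tilt [ 0.001 -0.001] w 0.0681 F [-0.5 -0.5 -0.2]
[[392.7 275.3]
 [410.9 450.5]
 [507.8 442.2]
 [490.4 266. ]]
((450.2103271484375, 358.7643737792969), (177.3442840576172, 98.16703033447266), 84.36502075195312)
c [450.41858994 358.50360382] boxy [0.10081494 0.9949052 ] yaw -5.7861004247776275
axle [[414.1 360.8 100. ]
 [486.1 355.  100. ]
 [448.6 357.5 100. ]]
paddle cloud [442.05543433 290.50193281 180.30813358] [331.51521382 139.70546607  -1.02991805] [456.54119745 316.79856961 197.13547891]
along y [-92.6331783  -67.32312674 -43.92944304] x [-13.2407596   -0.69032395  11.29417068] z [ 89.52491127 195.79254068]
predicted paddle [443.19015854 287.16890132]
```

{"op": "arm_command", "data": {"plan": "0.0483 -0.0159 0 0; 0.0483 -0.0159 0 0; 0 0 0 -10.5; 0 0 0 -10.5; 0 0 0 -10.5; 0 0 0 -10.5; 0 0 0 -10.5; 0 0 0 -10.5; 0 0 0 -10.6; 0 0 0 -10.6; 0 0 0 0; 0 0 0 0; 0 0 0 0"}}

```text
clock: 37.65
tcp_pos: [0.4423, 0.2878, 0.3153]
orientation: [2.103, -2.333, -0.0]
contact_force: [0.3, -0.8, -0.0]
grip_width: 0.0682
gripper_force: 0.0
```

```bash
python3 - <<'E'
from h import *
o=state();print(tool_to((443.2,286.8),.16),o['joints'].round(2))
E
```

```text
t 37.65 tcp [442.3 287.8 315.3] xang -95.94 tilt [-0. -0.] w 0.0682 F [ 0.3 -0.8 -0. ]
[ 0.0009 -0.001   0.1553] [-0.67  0.17 -0.03  1.82  0.01  1.15  2.34]
```

{"op": "arm_command", "data": {"plan": "0.001 -0.001 0.04 0; 0 0 0.05 0; 0 0 0.045 0; 0 0 0.02 0; 0 0 0 0; 0 0 0 0"}}

```text
clock: 38.4
tcp_pos: [0.4437, 0.2873, 0.1613]
orientation: [-2.104, 2.33, -0.0]
contact_force: [-0.6, -0.4, 0.9]
grip_width: 0.0682
gripper_force: 0.0
```

{"op": "arm_command", "data": {"plan": "0 0 0 0; 0 0 0 0; 0 0 0 0; 0 0 0 0; 0 0 0 0; 0 0 0 0", "hand": 1, "grip_force": 35}}

```text
clock: 39.15
tcp_pos: [0.4416, 0.2866, 0.1608]
orientation: [2.105, -2.329, -0.002]
contact_force: [-7.4, -2.2, 5.7]
grip_width: 0.0257
gripper_force: 37.3
```

```bash
python3 - <<'E'
from h import *
o=state();g=o['tcp_pos']*1000+[0,0,5];by=np.array([.1008,.9949]);q=g[:2]-[450.3,358.3]
print('box y,x',q@by,q@[by[1],-by[0]],'z',g[2],'ang',np.arctan2(q@by,g[2]-95),'r',np.hypot(q@by,g[2]-95))
E
```

```text
t 39.15 tcp [441.6 286.6 160.8] xang -95.79 tilt [-0.002 -0.001] w 0.0257 F [-7.4 -2.2  5.7]
box y,x -72.17313633375782 -1.4676973246693121 z 165.75815182648623 ang -0.7952975934170132 r 101.07263555558087
```

{"op": "arm_command", "data": {"plan": "-0.0077 0 -0.0068 0; -0.0077 0 -0.0062 0; -0.0088 0 -0.0051 0; -0.0089 0 -0.0045 0; -0.0096 0 -0.0033 0; -0.0096 0 -0.0027 0; -0.01 0 -0.0015 0; -0.01 0 -0.0005 0; 0 0 0 0; 0 0 0 0; 0 0 0 0; 0 0 0 0"}}

```text
clock: 40.65
tcp_pos: [0.4488, 0.3583, 0.1901]
orientation: [2.104, -2.328, -0.001]
contact_force: [-4.3, -1.6, -5.2]
grip_width: 0.0256
gripper_force: 36.3
```

```bash
python3 - <<'E'
from h import *
o=state();g=o['tcp_pos']*1000+[0,0,5];by=np.array([.1008,.9949]);q=g[:2]-[450.3,358.3]
print('box y,x',q@by,q@[by[1],-by[0]],'z',g[2],'ang',np.arctan2(q@by,g[2]-95),'r',np.hypot(q@by,g[2]-95))
grab('scene','s5.png')
a=cv2.imread('pics/s5.png')[200:400,340:560];cv2.imwrite('pics/s5c.png',cv2.resize(a,None,fx=2.7,fy=2.7,interpolation=cv2.INTER_CUBIC))
E
```

```text
t 40.65 tcp [448.8 358.3 190.1] xang -95.77 tilt [-0.003 -0.002] w 0.0256 F [-4.3 -1.6 -5.2]
box y,x -0.19099730347787888 -1.52014380519071 z 195.12418970508807 ang -0.001907601673124389 r 100.12437187853115
```

View pics/s5c.png

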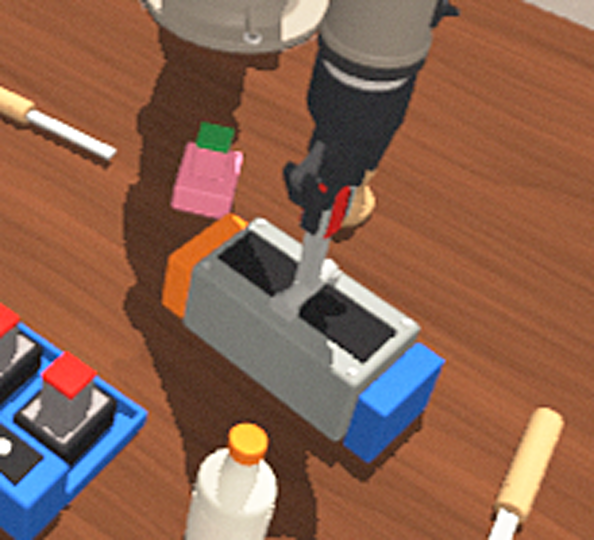

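The lever stands upright in the grip. I'm opening the fingers so it stands alone for over two seconds.

{"op": "arm_command", "data": {"plan": "0 0 0 0; 0 0 0 0; 0 0 0 0; 0 0 0 0; 0 0 0 0; 0 0 0 0; 0 0 0 0; 0 0 0 0; 0 0 0 0; 0 0 0 0; 0 0 0 0; 0 0 0 0; 0 0 0 0; 0 0 0 0; 0 0 0 0; 0 0 0 0; 0 0 0 0; 0 0 0 0; 0 0 0 0; 0 0 0 0", "hand": -0.2}}

```text
clock: 43.2
tcp_pos: [0.4504, 0.3587, 0.1909]
orientation: [-2.106, 2.331, 0.0]
contact_force: [0.6, 0.2, -0.1]
grip_width: 0.0513
gripper_force: 0.0
```

```bash
python3 - <<'E'
from h import *
state()
o,im,d=grab('scene'); m=red(im);m[:, :380]=0;m[320:]=0
c=max(cv2.findContours(m,cv2.RETR_EXTERNAL,cv2.CHAIN_APPROX_NONE)[0],key=cv2.contourArea)
P=cloud('scene',d,cv2.drawContours(np.zeros_like(m),[c],-1,1,-1)>0)*1000
by=np.array([.1008,.9949]);q=P[:,:2]-[450.3,358.3];y=q@by;z=P[:,2]
print(len(P),'z',np.percentile(z,[5,95]),'y',np.percentile(y,[5,50,95]))
for lo in range(165,225,10):
    s=(z>lo)&(z<lo+10)
    if s.sum()>5: print(lo,s.sum(),np.percentile(y[s],[5,50,95]).round(1))
E
```

```text
t 43.2 tcp [450.4 358.7 190.9] xang -95.81 tilt [0. 0.] w 0.0513 F [ 0.6  0.2 -0.1]
136 z [ 18.31073144 219.07503152] y [-64.3526039    8.12088897  10.42625926]
175 23 [ 4.6  9.3 10.5]
185 27 [ 3.2  9.2 10.6]
195 24 [ 1.8  8.4 10.1]
205 26 [ 3.7  8.5 10.1]
215 26 [4.  6.5 9. ]
```

{"op": "arm_command", "data": {"plan": "0 0 0 0; 0 0 0 0; 0 0 0 0; 0 0 0 0; 0 0 0 0", "hand": 1}}

```text
clock: 43.88
tcp_pos: [0.4488, 0.3591, 0.1912]
orientation: [2.106, -2.329, -0.002]
contact_force: [-5.1, -0.7, 5.1]
grip_width: 0.0257
gripper_force: 35.6
```

{"op": "arm_command", "data": {"plan": "-0.01 0 0.0005 0; -0.01 0 0.0015 0; -0.0096 0 0.0027 0; -0.0096 0 0.0033 0; -0.0089 0 0.0045 0; -0.0088 0 0.0051 0; -0.0077 0 0.0062 0; -0.0077 0 0.0068 0; -0.003 0 0.003 0; 0 0 0 0; 0 0 0 0; 0 0 0 0"}}

```text
clock: 45.38
tcp_pos: [0.4564, 0.4339, 0.157]
orientation: [2.106, -2.329, -0.002]
contact_force: [-5.1, 1.4, 1.2]
grip_width: 0.0259
gripper_force: 34.9
```

```bash
python3 - <<'E'
from h import *
o=state();g=o['tcp_pos']*1000+[0,0,5];by=np.array([.1008,.9949]);q=g[:2]-[450.3,358.3]
print('box y,x',q@by,q@[by[1],-by[0]],'z',g[2],'ang',np.arctan2(q@by,g[2]-95),'r',np.hypot(q@by,g[2]-95))
E
```

```text
t 45.38 tcp [456.4 433.9 157. ] xang -95.75 tilt [-0.002 -0.   ] w 0.0259 F [-5.1  1.4  1.2]
box y,x 75.85397759918301 -1.513632089857043 z 161.96918487275502 ang 0.8475264490963104 r 101.1864498840561
```

{"op": "arm_command", "data": {"plan": "-0.002 0 0.002 0; -0.001 0 0.001 0; 0 0 0 0; 0 0 0 0"}}

```text
clock: 45.88
tcp_pos: [0.4567, 0.4364, 0.1543]
orientation: [2.105, -2.328, -0.001]
contact_force: [-6.0, -0.3, 3.9]
grip_width: 0.0257
gripper_force: 35.4
```

{"op": "arm_command", "data": {"plan": "0 0 0 0; 0 0 0 0; 0 0 0 0; 0 0 0 0; 0 0 -0.05 0; 0 0 -0.05 0; 0.03 0 -0.05 0; 0.03 0 0 0; 0 0 0 0; 0 0 0 0", "hand": -0.4}}

```text
clock: 47.12
tcp_pos: [0.452, 0.3775, 0.3041]
orientation: [2.107, -2.331, -0.001]
contact_force: [0.1, 0.5, 0.5]
grip_width: 0.0596
gripper_force: 0.0
```

```bash
python3 - <<'E'
from h import *
o=state();o,im,d=grab('wrist','w6.png')
by=np.array([.1008,.9949])
m=red(im)
for c in cv2.findContours(m,cv2.RETR_EXTERNAL,cv2.CHAIN_APPROX_NONE)[0]:
    if cv2.contourArea(c)<300: continue
    P=cloud('wrist',d,cv2.drawContours(np.zeros_like(m),[c],-1,1,-1)>0,o)*1000
    q=P[:,:2]-[450.3,358.3];y=q@by;z=P[:,2];s=z>120;y=y[s];z=z[s]
    print(c.mean(0),'y',np.percentile(y,[2,50,98]),'z',np.percentile(z,[2,50,98]))
    i=np.argsort(z);print(y[i[-20:]].mean(),z[i[-20:]].mean()); j=np.argsort(y);print('far',y[j[-20:]].mean(),z[j[-20:]].mean())
    t=(y>50)&(y<80);print('slope',np.polyfit(y[t],z[t],1))
E
```

```text
t 47.12 tcp [452.  377.5 304.1] xang -95.78 tilt [-0.  0.] w 0.0596 F [0.1 0.5 0.5]
[[318.34210526 293.17894737]] y [44.65722646 63.94786112 91.06973541] z [162.10423763 181.83686948 193.91527877]
75.72549531974242 194.52868940522868
far 93.15579718391834 179.363255193072
slope [  0.93809093 122.39875079]Traceback (most recent call last):
  File "<stdin>", line 9, in <module>
    return _quantile_unchecked(
        a, q, axis, out, overwrite_input, method, keepdims, weights)
    return _ureduce(a,
                    func=_quantile_ureduce_func,
    ...<5 lines>...
                    overwrite_input=overwrite_input,
                    method=method)
    r = func(a, **kwargs)
    result = _quantile(arr,
                       quantiles=q,
    ...<2 lines>...
                       out=out,
                       weights=wgt)
    slices_having_nans = np.isnan(arr[-1, ...])
                                  ~~~^^^^^^^^^
IndexError: index -1 is out of bounds for axis 0 with size 0
```

View pics/w6.png

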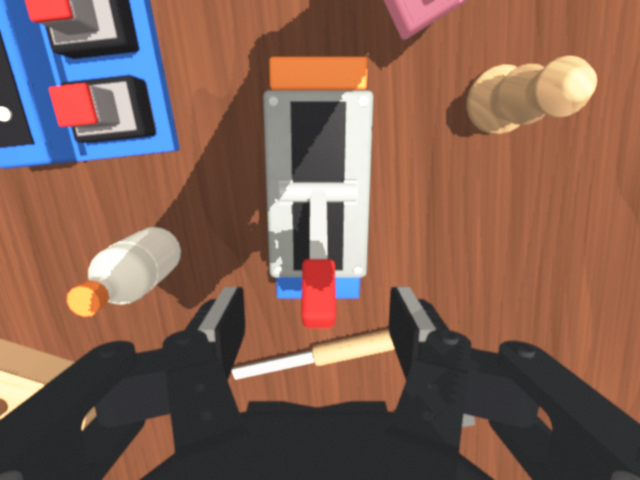

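The lever leans to the blue end, with its paddle at (318,293). I'm nudging it gently with closed fingers to confirm it rests on the stop.

{"op": "arm_command", "data": {"plan": "-0.009 0 0 0; 0 0 0 0; 0 0 0 0; 0 0 0.05 0; 0 0 0.05 0; 0 0 0.025 0; 0 0 0 0; 0 0 0 0", "hand": 1}}

```text
clock: 48.18
tcp_pos: [0.4538, 0.3865, 0.1806]
orientation: [-2.105, 2.33, 0.0]
contact_force: [0.5, 0.5, 0.4]
grip_width: 0.0001
gripper_force: 0.0
```

{"op": "arm_command", "data": {"plan": "-0.006 0 0 0; -0.004 0 0 0; 0 0 0 0; 0 0 0 0"}}

```text
clock: 48.68
tcp_pos: [0.4542, 0.3958, 0.1794]
orientation: [-2.106, 2.331, -0.0]
contact_force: [0.1, 0.1, -0.5]
grip_width: 0.0003
gripper_force: 0.0
```

{"op": "arm_command", "data": {"plan": "-0.003 0 0 0; 0 0 0 0; 0 0 0 0"}}

```text
clock: 49.05
tcp_pos: [0.4545, 0.3983, 0.1792]
orientation: [2.105, -2.331, 0.001]
contact_force: [-0.3, -3.3, 0.1]
grip_width: -0.0003
gripper_force: 0.9
```

{"op": "arm_command", "data": {"plan": "-0.003 0 0 0; 0 0 0 0; 0 0 0 0"}}

```text
clock: 49.42
tcp_pos: [0.4548, 0.4007, 0.179]
orientation: [2.104, -2.33, 0.002]
contact_force: [-0.3, -5.2, 2.0]
grip_width: 0.0001
gripper_force: 2.3
```

{"op": "arm_command", "data": {"plan": "-0.003 0 0 0; 0 0 0 0; 0 0 0 0"}}

```text
clock: 49.8
tcp_pos: [0.4549, 0.401, 0.1789]
orientation: [2.1, -2.329, 0.005]
contact_force: [-2.4, -12.2, 7.0]
grip_width: -0.0003
gripper_force: 6.8
```

{"op": "arm_command", "data": {"plan": "-0.003 0 0 0; 0 0 0 0; 0 0 0 0"}}

```text
clock: 50.18
tcp_pos: [0.455, 0.4012, 0.1788]
orientation: [2.095, -2.327, 0.008]
contact_force: [-5.6, -20.0, 12.7]
grip_width: 0.0004
gripper_force: 11.3
```

The force climbs without movement, so the lever is on the blue stop and the orange bay is off. Next is the last charged pack.

{"op": "arm_command", "data": {"plan": "0.02 0 0 0; 0 0 -0.05 0; 0 0 -0.03 10.5; 0 0 0 10.5; 0 0 0 10.5; 0 0 0 10.5; 0 0 0 10.5; 0 0 0 10.5; 0 0 0 10.6; 0 0 0 10.6; 0 0 0 0; 0 0 0 0", "hand": -0.6}}

```text
clock: 51.68
tcp_pos: [0.4532, 0.3883, 0.2594]
orientation: [-0.006, 3.141, 0.001]
contact_force: [0.2, -0.5, -0.4]
grip_width: 0.0682
gripper_force: 0.0
```

{"op": "arm_command", "data": {"plan": "-0.0148 -0.042 0 0; -0.0148 -0.045 0 0; -0.0148 -0.045 0 0; -0.0148 -0.045 0 0; -0.0148 -0.045 0 0; -0.0148 -0.045 0 0; -0.0148 -0.045 0 0; -0.0148 -0.045 0 0; -0.0148 -0.045 0 0; -0.0148 -0.045 0 0; -0.0148 -0.045 0 0; -0.0148 -0.045 0 0; -0.0148 -0.045 0 0; -0.0148 -0.042 0 0; 0 0 0 0; 0 0 0 0"}}

```text
clock: 53.68
tcp_pos: [0.6605, -0.2356, 0.2589]
orientation: [0.003, -3.141, -0.002]
contact_force: [-1.2, -0.1, -0.1]
grip_width: 0.0683
gripper_force: 0.0
```

```bash
python3 - <<'E'
from h import *
look(.087); cv2.imwrite('pics/w7.png',cv2.imread('/tmp/last.png'))
E
```

```text
t 53.67 tcp [ 660.5 -235.6  258.9] xang -179.91 tilt [-0.     0.001] w 0.0683 F [-1.2 -0.1 -0.1]
green [311. 221.] [ 660.9 -240.1] [32.  32.6] -4.5 88 shift [-0.0004 -0.0045 -0.    ]
green [131.  27.] [ 514.5 -372.6] [34.5 35.2] 1.2 89 shift [ 1.462e-01 -1.368e-01 -1.000e-04]
```

View pics/w7.png

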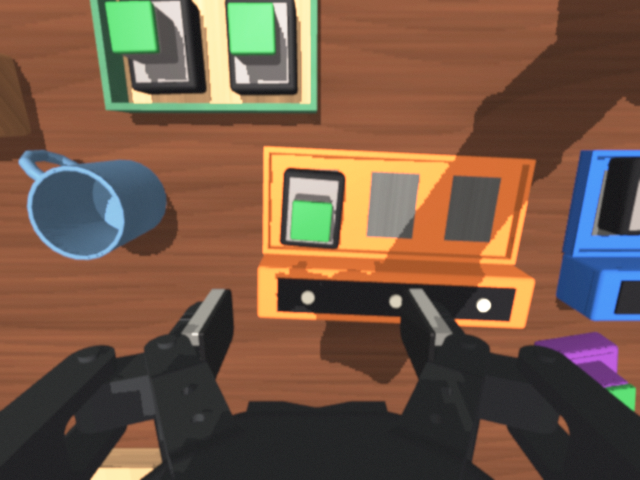

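{"op": "arm_command", "data": {"plan": "-0.001 -0.0045 0 0; 0 0 0.05 3.5; 0 0 0.05 0; 0 0 0.05 0; 0 0 0.036 0; 0 0 0.01 0; 0 0 0 0"}}

```text
clock: 54.6
tcp_pos: [0.6618, -0.2404, 0.0637]
orientation: [0.095, 3.14, -0.0]
contact_force: [0.4, 0.2, 1.2]
grip_width: 0.0681
gripper_force: 0.0
```

{"op": "arm_command", "data": {"plan": "0 0 0 0; 0 0 0 0; 0 0 0 0; 0 0 0 0; 0 0 0 0; 0 0 0 0; 0 0 -0.03 0; 0 0 -0.05 0; 0 0 -0.05 0; 0 0 -0.05 -3.5; 0 0 0 0; 0 0 0 0", "hand": 1, "grip_force": 50}}

```text
clock: 56.1
tcp_pos: [0.6604, -0.24, 0.2418]
orientation: [-0.001, -3.139, -0.002]
contact_force: [-0.7, -0.6, -5.5]
grip_width: 0.0333
gripper_force: 51.2
```

```bash
python3 - <<'E'
from h import *
state();print(tool_to((426,-286)))
E
```

```text
t 56.1 tcp [ 660.4 -240.   241.8] xang 179.97 tilt [-0.002  0.001] w 0.0333 F [-0.7 -0.6 -5.5]
[ 0.2344 -0.0461  0.0005]
```

{"op": "arm_command", "data": {"plan": "0.039 -0.0077 0 0; 0.039 -0.0077 0 0; 0.039 -0.0077 0 0; 0.039 -0.0077 0 0; 0.039 -0.0077 0 0; 0.039 -0.0077 0 0; 0 0 0 0; 0 0 0.05 0; 0 0 0.05 0; 0 0 0.04 0; 0 0 0.025 0; 0 0 0.008 0; 0 0 0.002 0; 0 0 0 0"}}

```text
clock: 57.85
tcp_pos: [0.4281, -0.2871, 0.0689]
orientation: [0.0, 3.14, -0.001]
contact_force: [-0.1, 0.0, -3.6]
grip_width: 0.0333
gripper_force: 51.0
```

{"op": "arm_command", "data": {"plan": "0 0 0 0; 0 0 0 0; 0 0 0 0; 0 0 0 0; 0 0 -0.05 0; 0 0 -0.06 0; 0 0 -0.06 0; 0 0 -0.05 0; -0.02 0.04 0 0; -0.02 0.04 0 0; -0.02 0.04 0 0; 0 0 0 0; 0 0 0 0", "hand": -0.6}}

```text
clock: 59.48
tcp_pos: [0.4871, -0.1674, 0.2882]
orientation: [-0.001, -3.141, 0.001]
contact_force: [-0.5, 0.2, -0.1]
grip_width: 0.0684
gripper_force: 0.0
```

```bash
python3 - <<'E'
from h import *
look(.088); cv2.imwrite('pics/w8.png',cv2.imread('/tmp/last.png')); o,im,d=grab('scene','s8.png')
for nm,m in(('green',green(im)),('red',red(im))):
    for x in caps('scene',im,m,d,None,.087,60): print(nm,*x)
E
```

```text
t 59.48 tcp [ 487.1 -167.4  288.2] xang 179.98 tilt [-0. -0.] w 0.0684 F [-0.5  0.2 -0.1]
green [194. 243.] [ 515.4 -282.7] [33.4 32.4] 0.0 89 shift [-0.0284 -0.1153  0.    ]
green [100. 242.] [ 514.  -371.3] [34.3 35.6] 0.0 89 shift [-2.700e-02 -2.039e-01  1.000e-04]
green [183. 145.] [ 427.4 -285.7] [32.4 33.2] -1.0 88 shift [ 5.960e-02 -1.183e-01  1.000e-04]
green [246. 341.] [851.2  69.9] [34.7 35.3] 9.1 82
green [419. 250.] [330.  180.7] [38.7 33.1] 24.7 81
green [258. 211.] [ 517.5 -282. ] [36.6 34.3] -0.9 90
green [240. 199.] [ 515.4 -371.6] [36.3 39.6] 5.5 89
green [278. 198.] [ 428.7 -286.7] [40.3 36.3] -0.1 90
red [365. 338.] [662.3 260.5] [35.9 37.1] -0.2 83
red [337. 318.] [661.2 174.4] [38.1 37.2] 2.7 83
red [485. 303.] [380.5 408.4] [50.8 61.8] -41.6 182
red [316. 298.] [649.5  95. ] [38.  37.9] 0.4 87
```

View pics/s8.png

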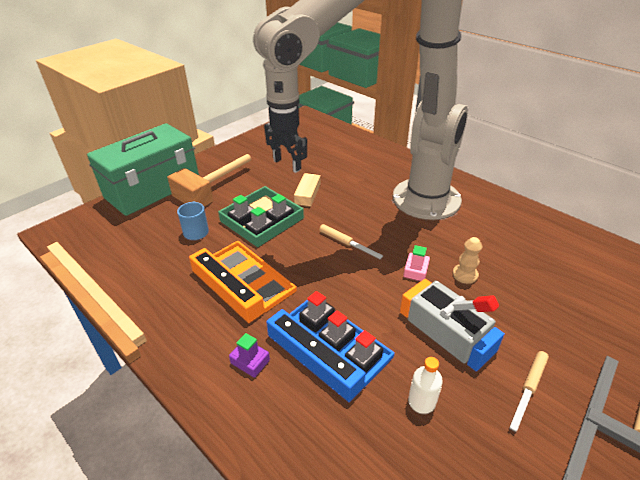

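All is as asked, but the flat at (316,298) has moved about 1 cm. I'm taking a closer look at it.

{"op": "arm_command", "data": {"plan": "-0.022 0.045 0 0; -0.022 0.045 0 0; -0.022 0.045 0 0; -0.022 0.045 0 0; -0.022 0.045 0 0; -0.022 0.045 0 0; 0 0 0 0; 0 0 0 0"}}

```text
clock: 60.58
tcp_pos: [0.6195, 0.1013, 0.2881]
orientation: [-0.003, -3.141, 0.002]
contact_force: [0.4, -0.4, -0.4]
grip_width: 0.0683
gripper_force: 0.0
```

```bash
python3 - <<'E'
from h import *
o,im,d=look(.087); a=cv2.imread('/tmp/last.png'); cv2.imwrite('pics/w9.png',a)
m=red(im)
for c in cv2.findContours(m,cv2.RETR_EXTERNAL,cv2.CHAIN_APPROX_NONE)[0]:
    if cv2.contourArea(c)<500: continue
    k=cv2.erode(cv2.drawContours(np.zeros_like(m),[c],-1,1,-1),np.ones((5,5)))
    P=cloud('wrist',d,k>0,o)*1000;P=P[P[:,2]>75];A=np.c_[P[:,:2]-P[:,:2].mean(0),np.ones(len(P))]
    print(P.mean(0).round(1),'cap slope',np.linalg.lstsq(A,P[:,2],rcond=None)[0].round(3))
E
```

```text
t 60.58 tcp [619.5 101.3 288.1] xang 179.88 tilt [-0.    -0.001] w 0.0683 F [ 0.4 -0.4 -0.4]
red [483. 255.] [660.1 259.2] [36.7 36.1] -0.1 88 shift [-0.0403  0.158  -0.0002]
red [392. 254.] [659.1 173. ] [36.  33.6] 0.1 88 shift [-0.0395  0.0718 -0.0001]
red [309. 243.] [648.   94.1] [35.6 33.7] 0.4 87 shift [-0.0285 -0.0071 -0.    ]
[659.4 258.5  88. ] cap slope [-0.0000e+00  2.0000e-03  8.8018e+01]
[658.7 172.8  88. ] cap slope [ 0.0000e+00 -4.0000e-03  8.8033e+01]
[647.5  94.1  88. ] cap slope [-1.0000e-03  4.0000e-03  8.7956e+01]
```

View pics/w9.png

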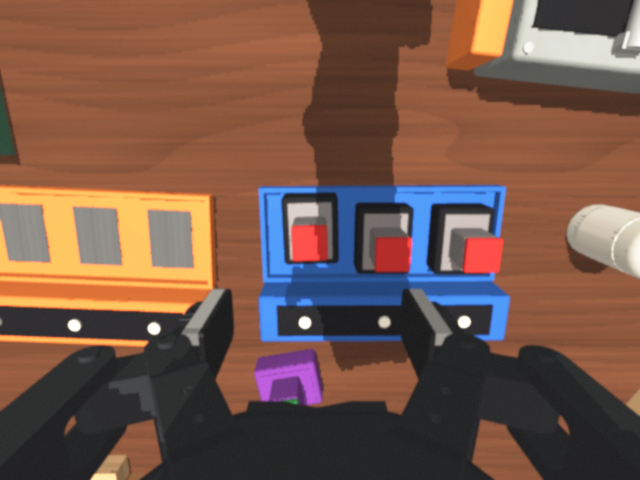

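The knocked flat at (309,243) is level, upright and inside the bay against its rim, which is allowed. The job is done, so I'm handing it in.

```bash
python3 -c "
from bench import ticket
print(ticket.hand_in())"
```

```text
the job is handed in; nothing more can be done
None
```

Handed in with no verdict shown: the three flat packs stand upright in the blue bay (one was knocked about 1 cm aside but is still in it), the lever was held at off for over two seconds and then thrown to the blue stop, and all three charged packs stand upright in the ready tray.

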